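# Clamp a spice jar in the one-handed cook's board

### The job

Stand the spice jar upright on the clamp board between the sliding jaw and the V-shaped stop, then wind the handwheel clockwise by its crank knob until the jaw has pushed the jar home into the stop and holds it firmly, so that its lid could be unscrewed with one hand. Do not push the jaw itself by hand and do not force the wheel once the jar is tight; let go, and leave the salt shaker and the egg timer where they are.

Things in the scene. Friction and masses are not known exactly. Their poses are not given: they have to be found in the camera images.
- clamp_board: Pale wooden board, 150 (x) x 350 (y) x 16 mm thick, fixed to the worktop, turned at most 0.35 rad. Origin: centre of its underside, z up. The clamp works along its y axis, on the line x = 0: a gear housing (85 x 95 mm, top 62 above the worktop) with the handwheel at the -y end, then the sliding jaw, then a fixed V-shaped stop at the +y end.
- jaw: Upright flat metal jaw, 64 wide, 51 high, 19 thick, with a springy rubber facing (15 N per mm); slides along the board's +y toward the stop, 9.55 mm per rad of the wheel (60 mm a turn); stays where left. Origin: foot of the middle of its unpressed face, on the board's top; its y in the board's frame is 8 to 28 mm at the start, at most 96. Only the wheel should move it.
- seat (a point): Point on the board's top (z = 16 mm), on the clamp line, 68 mm from the board's origin toward the stop: the jar fits here between open jaw and stop, with room for fingers that close across the clamp line (along the board's x). Fixed stop beyond it: two upright plates, 50 high, in a V open 120 degrees toward the jaw, reaching 30 mm to each side and 17 mm toward the jaw from the V's corner.
- stop_zone (a point): Point on the board's top at y = +126 mm of the board. The V's corner lies on the clamp line within 8 mm of this point either way, differently each time and not reported: the jar's final place must be felt or seen. Pressed home, the jar's axis stands 24 mm before the corner.
- wheel (a joint): Handwheel angle (rad), growing clockwise seen from above, which closes the jaw; starts at 0 to 2.1, ends at 9.2. Running drag 4.5 to 6 N at the knob, which may relax at rest. Once the jar is home the resistance rises by about 0.4 N per mm of knob travel; 6 to 12 N above that is firm (35 to 70 N at the jaw); after letting go friction keeps up to 25 N there.
- wheel_axis (a point): Centre of the handwheel, a dark spoked ring of 122 mm outer diameter in the level plane 82 mm above the worktop; fixed vertical axis at x = 0, y = -110 mm of the board.
- knob_grip (a point): Middle of the upright black crank knob on the wheel's ring: 23 mm diameter, 45 tall (top flares to 26), 55 mm from the wheel's axis; this point is 114 mm above the worktop, 23 below the knob's top. The knob spins freely on its pin, so it can be gripped and carried round without turning the hand.
- spice_jar_a: Round glass spice jar with a flat black screw lid, 41 mm diameter, 95 tall (body to 78, lid 37 wide above it), 0.11 kg give or take a third, standing loose on the worktop to the left of the board. Origin: centre of its underside, z up. Pressed home in the V its axis stands 24 mm before the V's corner.
- salt_shaker: Salt shaker, glass with a domed metal cap, 44 mm diameter, 90 tall, loose bystander. Origin: centre of its underside.
- egg_timer: Round egg timer with a black top, 59 mm diameter, 59 tall, loose bystander. Origin: centre of its underside.
Mind the look-alikes: they are no part of the job. Leave any blue look-alike of the spice_jar_a alone.

How it is judged (in metres and radians):
On the way, in this order (a step that is already met when the one before it is completed fails the run):
1. the jar stands upright on the board between jaw and stop, let go (x of spice_jar_a in the frame of clamp_board between -0.02 and 0.02 m and y of spice_jar_a in the frame of jaw above 0.015 m and y of spice_jar_a in the frame of clamp_board below 0.115 m and z of spice_jar_a in the frame of clamp_board below 0.021 m and angle between spice_jar_a's own z axis and vertical below 0.1 rad and contact force between the fingers and spice_jar_a below 0.3 N), for 0.2 s.
2. the jaw presses the jar into the stop (contact force between jaw and spice_jar_a above 6 N and contact force between the arm and spice_jar_a below 0.3 N), for 0.2 s.
At the end, for the whole second after the job is handed in: The jar stands upright (within 0.1 rad) on the board's top (lifted less than 6 mm), centred in the V within 10 mm sideways, at rest, and the jaw presses on it with more than 6 N (contact force between jaw and spice_jar_a above 6 N and x of spice_jar_a in the frame of clamp_board between -0.01 and 0.01 m and y of spice_jar_a in the frame of clamp_board above 0.085 m and z of spice_jar_a in the frame of clamp_board between 0.011 and 0.022 m and angle between spice_jar_a's own z axis and vertical below 0.1 rad and linear speed of spice_jar_a below 0.02 m/s); the robot touches nothing.
It fails at once if the jar is squeezed by the jaw with more than 150 N (the wheel is forced) (contact force between jaw and spice_jar_a above 150 N).
It fails at once if the jaw is pushed by the robot itself with more than 10 N (contact force between the arm and jaw above 10 N).
It fails at once if the jaw is pushed by the fingers with more than 10 N (contact force between the fingers and jaw above 10 N).
It fails at once if the jar is knocked over (angle between spice_jar_a's own z axis and vertical above 0.6 rad).
It fails at once if the salt shaker or the egg timer is shifted by more than 30 mm or knocked over (distance of any of salt_shaker, egg_timer from where it was at the start of the episode above 0.03 m or angle between any of salt_shaker, egg_timer's own z axis and vertical above 0.5 rad).
It also fails if it takes over 64 s, if anything falls off the work surface, if the arm or the gripper's body presses on something with over 40 N, if the wrist force passes 120 N, or if a joint passes its speed limit or range.

### The arm

A 6-joint arm with a two-finger parallel gripper is mounted at the origin on a cart in front of the work surface, level with it; the furniture and walls round the work are solid. World frame = base frame: x ahead of the robot, y to its left, z up, the work surface at z = 0. Lengths are in mm, angles in rad, forces in N, time in s.
With the tool pointing down it reaches from about 350 to 975 mm from the base axis. Payload 7.1 kg.
Tool frame: the origin (TCP) lies midway between the tips of the shut fingers; the grasp point (between the pads) lies 19 mm behind it (ctrl.grip_depth is the distance from the TCP to the grasp point, in mm); z points along the fingers, y is the line along which they close (so a half turn about z gives the same grasp; the last joint's range is limited). The gripper opens to 88 mm and grips with 3 to 60 N. Pads are 20 mm wide; open, the fingers measure 115 mm over their backs; the gripper's body (75 mm by 178 mm) begins 61 mm behind the grasp point.
Start: joints at [-0.019, 0.423, 1.63, -0, 1.089, -0.019], TCP at [624.984, 0.026, 222.675] pointing down, gripper open.
Joint ranges: [-3, 3], [-0.9, 2.11], [0.09, 2.58], [-1.31, 4.45], [0.11, 2.69], [-2.54, 2.54]. Speed limits (rad/s): [2.39, 2.39, 3.01, 3.14, 3.14, 3.14].

### API

Orientations are given as a rotation vector (axis times angle).
In Python, from workcell import get_obs, vision, ctrl gives the robot as it stands.
- The arm moves only by the tool step_arm, never from a script. Its argument "plan" is a list of rows, each a list of 7 numbers: the opening, from -1 (shut) to 1 (fully open), then the shift along the tool's x, y, z as a fraction of full scale, then the turn, a rotation vector about the tool's x, y, z as a fraction of full scale. In form: [[fingers, dx, dy, dz, wx, wy, wz], ...]. A call has 1 to 20 rows; each row shifts and turns the commanded pose from where the row before left it, along the tool's axes as they then stand; what a row does not reach is not made up. Full scale, the value 1, is 50 mm for a shift and 0.12 rad for a turn. A row lasts 1/8 s, in which the tool goes at most 62.5 mm and 10.7 degrees, less where a joint would pass 70% of its speed; a pose out of reach is approached as far as the arm can. A call with a number of a shift or a turn outside -1 to 1 is refused whole. A call with a gripper value outside its range is refused whole. The fingers move at their own pace and stop on an object; the grip force is fixed at half the most. Time passes only in rows, so rows that do not move let the fingers close. It gives the time, the measured TCP pose, the force, the opening and the grip force at its end, in the units of the state.
- get_obs(): the state, without advancing time (a new reading comes with each control period).
- vision.get_image(name): name is "scene" or "side" or "wrist"; returns a dict with "pixels" (400x640x3 uint8, red, green, blue), "depth" (400x640 float32, mm along the optical axis (not along the pixel's ray), 0 where there is no reading), "fx", "fy", "cx", "cy" (pixels), "k1" (the pictures are not rectified: a ray, as slopes to the right and down, at radius r is drawn at 1 + k1 r^2 times it, then the intrinsics apply), "T" (4x4, takes a point from camera to world coordinates); the wrist camera has in their place "T_tool_cam" (4x4, takes a point from camera to tool coordinates, whose origin is the TCP and whose axes are the flange's). Camera axes: x right, y down, z forward; pixel columns grow to the right and rows downward; lengths in mm; the calibration is good to about 2 mm. A picture is of the moment at which its call begins: read the wrist's pose just before it.
- ctrl.close_job(): hands the job in; it is judged then, once.
The state is a dict: "t": time; "qpos": joint angles; "qvel": joint speeds; "joint_torque": joint torques, N m; "ee_pos": TCP position; "orientation": TCP orientation; "ft_force": force on the tool from outside, world axes, zero at the start; "moment": the same for the moment, N m; "width": finger opening in mm; "grasp_force": force on a finger pad.
Only numpy, scipy, OpenCV 4.12 (cv2) and the standard library are available. Lean on these libraries where they do the work, as an engineer would, in place of code of your own. Each camera call takes 0.05 s, during which the arm holds its last target. There are 200 camera calls.

## Working session

There is one attempt and no reset: what is moved stays moved. The work goes in short steps, Python scripts to look and compute and a tool call to move; the robot and the scene stay as the last step left them, time stands still between calls to the robot, and variables do not carry over. Pictures are saved under pics/ and viewed, at most 10 in all, crops included, and the job is handed in when it is done.

Besides the shell and the picture viewer there is one more tool, called after "Emit:" by a JSON object that holds its "method" and its "body", one argument or row to a line. step_arm: Moves the arm, as the interface text tells. Its arguments: {"type":"object","properties":{"plan":{"type":"array","items":{"type":"array","items":{"type":"number","minimum":-1,"maximum":1}}}},"required":["plan"]}

```bash
mkdir -p pics
cat > h.py <<'E'
import numpy as np, cv2, pickle
from workcell import get_obs, vision, ctrl
from scipy.spatial.transform import Rotation as R
def grab(n):
    o=get_obs(); im=vision.get_image(n)
    if 'T' not in im:
        T=np.eye(4); T[:3,:3]=R.from_rotvec(o['orientation']).as_matrix(); T[:3,3]=o['ee_pos']
        im['T']=T@np.array(im['T_tool_cam'])
    im['T']=np.array(im['T']); return im
def rays(im,uv):
    uv=np.atleast_2d(np.asarray(uv,float))
    d=np.stack([(uv[:,0]-im['cx'])/im['fx'],(uv[:,1]-im['cy'])/im['fy']],1); s=d.copy()
    for _ in range(20): s=d/(1+im['k1']*(s**2).sum(1,keepdims=True))
    return np.c_[s,np.ones(len(s))]
def plane(im,uv,z):
    r=rays(im,uv)@im['T'][:3,:3].T; c=im['T'][:3,3]
    return c+r*((z-c[2])/r[:,2])[:,None]
def cloud(im):
    v,u=np.mgrid[:400,:640]; r=rays(im,np.c_[u.ravel(),v.ravel()])
    p=(r*im['depth'].reshape(-1,1))@im['T'][:3,:3].T+im['T'][:3,3]
    p[im['depth'].ravel()==0]=np.nan
    return p.reshape(400,640,3)
def save(im,f): cv2.imwrite('pics/'+f,cv2.cvtColor(im['pixels'],cv2.COLOR_RGB2BGR))
E
python3 - <<'E'
from h import *
for n in ['scene','side','wrist']:
    im=grab(n); save(im,n+'0.png'); pickle.dump(im,open(n+'0.pkl','wb')); print(n,im['T'].round(2).tolist(),im['fx'],im['k1'],(im['depth']>0).mean())
print(get_obs())
E
```

```text
scene [[0.91, -0.2, 0.37, 192.92], [-0.42, -0.44, 0.8, -715.98], [0.0, -0.88, -0.48, 566.18], [0.0, 0.0, 0.0, 1.0]] 425.3307046137204 -0.09835160966381958 0.99611328125
side [[1.0, -0.04, 0.08, 476.96], [-0.08, -0.37, 0.93, -806.12], [-0.01, -0.93, -0.37, 432.87], [0.0, 0.0, 0.0, 1.0]] 360.8985304678801 -0.02894097797173942 0.996078125
wrist [[1.0, 0.0, -0.0, 625.54], [0.0, -0.97, -0.24, 66.7], [-0.0, 0.24, -0.97, 385.21], [0.0, 0.0, 0.0, 1.0]] 291.79485441390193 -0.0271927812141118 0.9532265625
{'t': 0.15, 'qpos': array([-1.90092636e-02,  4.23690856e-01,  1.63049029e+00, -5.30961291e-06,
        1.08857646e+00, -1.89762224e-02]), 'qvel': array([-1.63892008e-03, -3.44353397e-03, -3.53598794e-03, -6.88511970e-04,
       -6.27132092e-05, -7.14385388e-04]), 'joint_torque': array([ 9.52650989e-04, -5.44981134e+01, -2.73919362e+01,  6.45430083e-02,
        2.04369903e-02, -3.19723256e-05]), 'ee_pos': array([6.24581756e+02, 2.64239431e-02, 2.22073796e+02]), 'orientation': array([-2.22088411e+00, -2.22081621e+00,  1.27411400e-03]), 'ft_force': array([-0.36205133,  0.60035528, -0.17736261]), 'moment': array([ 0.00899083, -0.02836529, -0.0211985 ]), 'grasp_force': 0.0, 'width': 88.22473312104663}
```

View pics/scene0.png

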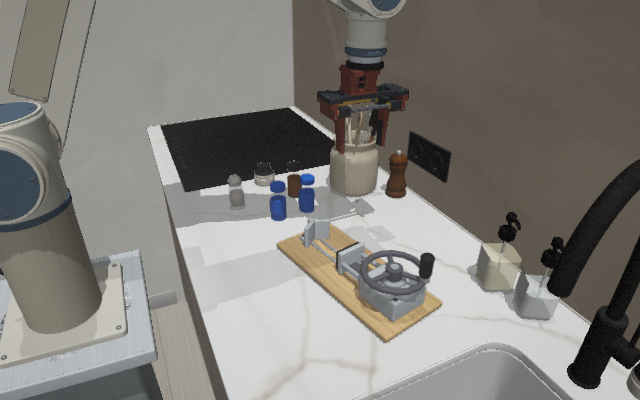

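View pics/side0.png

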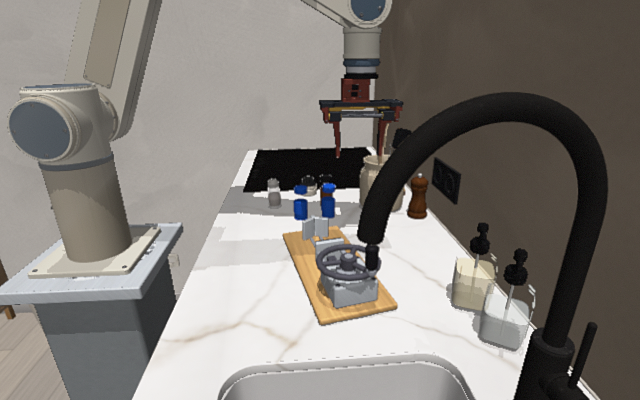

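View pics/wrist0.png

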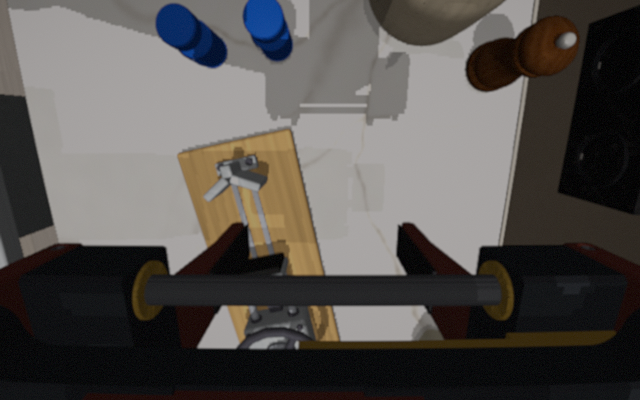

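The scene shows the board at (360,280), with its wheel at (395,272) and knob at (427,265). The blue look-alikes are at (278,205) and (307,190). A brown jar is at (294,180), with a dark-topped round thing at (264,175) and the shaker at (236,190). Next I'll zoom in and measure.

Run:
```python
from h import *
for n in ['scene','side']:
    im=pickle.load(open(n+'0.pkl','rb')); P=cloud(im); hsv=cv2.cvtColor(im['pixels'],cv2.COLOR_RGB2HSV)
    H,S,V=[hsv[...,i].astype(int) for i in range(3)]
    m=(H>8)&(H<28)&(S>70)&(V>90)&(abs(P[...,2]-16)<8)&(P[...,0]<900)&(P[...,1]<200)
    m=cv2.morphologyEx(m.astype(np.uint8),cv2.MORPH_OPEN,np.ones((3,3)))
    k,l,st,c=cv2.connectedComponentsWithStats(m)
    i=1+st[1:,4].argmax(); v,u=np.nonzero(m)
    q=plane(im,np.c_[u,v],16)[:,:2]; 
    v2,u2=np.nonzero(m)
    print(n,'board',cv2.minAreaRect(q.astype(np.float32)), np.median(P[m>0][:,2]))
    # knob : dark, z>100
    x=P[...,0];y=P[...,1];z=P[...,2]
    near=(x>400)&(x<800)&(y<-20)&(y>-300)
    kb=near&(z>92)&(z<145)
    print('knob',kb.sum(),np.nanmedian(P[kb],0),np.nanmin(P[kb],0),np.nanmax(P[kb],0))
    # tall things left of board
    t=(y>150)&(y<700)&(z>45)&(z<105)&(x>350)&(x<760)
    k,l,st,c=cv2.connectedComponentsWithStats(t.astype(np.uint8))
    for i in range(1,k):
        if st[i,4]>25: print(st[i],np.median(P[l==i],0).round(),np.percentile(P[l==i],[2,98],axis=0).round().tolist(),np.median(im['pixels'][l==i],0))
im=pickle.load(open('scene0.pkl','rb'))['pixels']
a=cv2.resize(im[150:230,215:335],None,fx=5,fy=5,interpolation=cv2.INTER_CUBIC); 
cv2.imwrite('pics/z.png',cv2.cvtColor(a,cv2.COLOR_RGB2BGR))
```

```text
scene board ((541.69091796875, -130.23941040039062), (152.78163146972656, 349.64776611328125), 12.023284912109375) 15.793308685108286
knob 677 [ 600.80327985 -277.8213933   122.63218621] [ 553.8385544  -289.48063541   92.00049458] [ 799.97346597 -218.47114547  144.87342626]
[330 152  44  32 882] [699. 167.  76.] [[671.0, 154.0, 46.0], [756.0, 237.0, 104.0]] [138. 132. 117.]
[287 160  14  12 141] [565. 237.  92.] [[550.0, 227.0, 78.0], [584.0, 261.0, 97.0]] [39. 39. 39.]
[257 162  14  10 111] [514. 342.  56.] [[498.0, 330.0, 45.0], [533.0, 364.0, 60.0]] [43. 44. 44.]
[287 173  28  12 184] [565. 229.  56.] [[550.0, 150.0, 46.0], [585.0, 260.0, 96.0]] [69. 59. 89.]
[227 174  16  20 249] [403. 240.  69.] [[389.0, 233.0, 46.0], [422.0, 258.0, 89.0]] [121. 120. 118.]
[270 180  15  11  56] [486. 158.  95.] [[470.0, 150.0, 81.0], [505.0, 172.0, 96.0]] [ 57.5  75.5 126. ]
[299 187  16  10  79] [565. 161.  55.] [[548.0, 150.0, 47.0], [586.0, 177.0, 57.0]] [ 44.  60. 105.]
[270 195  16   6  56] [486. 158.  55.] [[469.0, 150.0, 52.0], [506.0, 172.0, 57.0]] [ 47.  62. 104.]
side board ((544.04113
[... 152 characters left out ...]
2.40777473] [ 554.51724819 -288.90790962   92.00560336] [ 799.98187766 -224.87828205  144.36965283]
[320 175  16  18 154] [565. 231.  91.] [[550.0, 152.0, 48.0], [585.0, 256.0, 95.0]] [25.  32.5 32.5]
[360 175  14  23 200] [679. 189.  81.] [[670.0, 170.0, 46.0], [696.0, 223.0, 104.0]] [101.  93.  81.]
[302 176  12   7  66] [517. 340.  54.] [[497.0, 331.0, 46.0], [534.0, 364.0, 58.0]] [29.5 29.  29. ]
[268 179  12  16 165] [407. 238.  67.] [[390.0, 232.0, 46.0], [423.0, 253.0, 87.0]] [125. 122. 119.]
[321 197  14   6  43] [562. 162.  53.] [[547.0, 150.0, 47.0], [584.0, 172.0, 55.0]] [13. 39. 92.]
[294 199  14   3  27] [489. 156.  53.] [[471.0, 151.0, 51.0], [506.0, 167.0, 55.0]] [34. 51. 88.]
```

View pics/z.png

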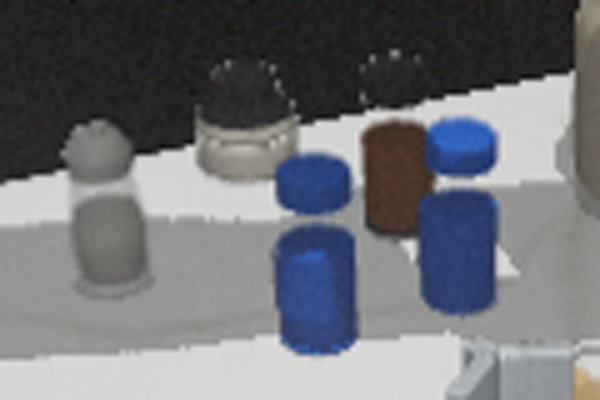

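Run:
```python
from h import *
for n in ['scene','side']:
    im=pickle.load(open(n+'0.pkl','rb')); P=cloud(im); x,y,z=P[...,0],P[...,1],P[...,2]
    hsv=cv2.cvtColor(im['pixels'],cv2.COLOR_RGB2HSV)
    def circ(m,name):
        q=P[m]; print(name,m.sum(),((np.percentile(q,1,axis=0)+np.percentile(q,99,axis=0))/2).round(1),np.ptp(q,axis=0).round(1)) if m.sum() else None
    circ((z>92)&(z<140)&(abs(x-602)<25)&(abs(y+278)<25),'knob all')
    circ((z>132)&(z<140)&(abs(x-602)<25)&(abs(y+278)<25),'knob top')
    circ((z>93)&(z<98)&(abs(x-567)<25)&(abs(y-244)<25),'lid')
    b=(hsv[...,0]>100)&(hsv[...,0]<130)&(hsv[...,1]>120)
    circ(b&(z>93)&(z<98)&(x<525),'blueA lid');circ(b&(z>93)&(z<98)&(x>525),'blueB lid')
    r=np.hypot(x-565.8,y+239); circ((z>76)&(z<90)&(r<75),'wheel')
    o=(z>140)&(x>400)&(x<800)&(y>-450)&(y<-60); circ(o,'obst'); 
    if o.sum(): print('obst min',np.nanmin(P[o],0),np.nanmax(P[o],0))
    o=(z>100)&(abs(x-600)<110)&(y>140)&(y<420)&(z<190); 
    if o.sum(): print('obstjar',np.nanmin(P[o],0),np.nanmax(P[o],0))
```

```text
knob all 342 [ 599.1 -278.1  115. ] [23.9 22.6 46. ]
knob top 108 [ 600.  -278.   135.1] [23.9 22.6  5.9]
lid 67 [568.  246.6  94.9] [32.7 38.8  3.6]
blueA lid 70 [486.6 149.1  95. ] [32.6 31.4  3.5]
blueB lid 69 [593.8  46.   94.6] [193.9 728.4   3. ]
wheel 1284 [ 564.3 -235.2   83.6] [118.4 117.9  13.8]
obst 655 [ 686.2 -222.3  330.8] [245.6 328.2 376.2]
obst min [ 554.38409759 -388.17090021  140.95632265] [799.96861459 -60.01178379 517.1730022 ]
obstjar [671.19068141 161.26974507 100.2631667 ] [709.84021716 263.3630842  186.79597227]
knob all 334 [ 601.  -280.9  115.1] [23.4 18.5 45.2]
knob top 74 [ 600.9 -279.9  134.7] [23.2 17.5  5.5]
lid 31 [567.8 242.7  93.9] [33.6 32.2  1.7]
blueA lid 37 [488.3 148.6  93.8] [30.5 29.7  1.8]
blueB lid 36 [567.8 156.8  94. ] [31.  35.4  2.1]
wheel 1091 [ 566.3 -235.9   83. ] [119.2 118.1  13.9]
obst 1154 [ 679.1 -228.1  342. ] [265.5 338.8 393.7]
obst min [ 534.42427983 -398.76463142  140.14300949] [799.93173404 -60.00074232 533.81552729]
obstjar [671.68260151 164.78029836 100.03007697] [709.91545059 266.09633925 150.22382608]
```

Run:
```python
from h import *
for n in ['scene','side']:
    im=pickle.load(open(n+'0.pkl','rb')); P=cloud(im).reshape(-1,3); P=P[~np.isnan(P[:,0])]
    for name,(x0,x1,y0,y1) in {'pot':(480,760,140,300),'wheel':(440,720,-420,-110)}.items():
        for z0 in range(100,520,60):
            q=P[(P[:,0]>x0)&(P[:,0]<x1)&(P[:,1]>y0)&(P[:,1]<y1)&(P[:,2]>z0)&(P[:,2]<z0+60)]
            if len(q)>3: print(n,name,z0,len(q),np.percentile(q,[1,99],axis=0).round().tolist())
```

```text
scene pot 100 846 [[673.0, 156.0, 100.0], [759.0, 275.0, 157.0]]
scene pot 160 181 [[705.0, 144.0, 161.0], [760.0, 284.0, 219.0]]
scene pot 220 66 [[706.0, 144.0, 220.0], [759.0, 278.0, 255.0]]
scene wheel 100 312 [[589.0, -288.0, 101.0], [609.0, -268.0, 138.0]]
side pot 100 429 [[673.0, 166.0, 101.0], [758.0, 275.0, 155.0]]
side pot 160 92 [[714.0, 155.0, 160.0], [759.0, 296.0, 219.0]]
side pot 220 31 [[722.0, 160.0, 220.0], [760.0, 250.0, 248.0]]
side wheel 100 299 [[590.0, -288.0, 100.0], [612.0, -273.0, 137.0]]
```

Emit:
{"method": "step_arm", "body": {
  "plan": [
    [1,0,-0.55,0,0,0,0],
    [1,0,-0.58,0,0,0,0],
    [1,0,0,0,0,0,0]
  ]
}}

```text
t: 0.52
ee_pos: [566.9, 0.0, 222.5]
orientation: [-2.221, -2.221, 0.002]
ft_force: [0.7, 0.1, 0.2]
width: 87.9
grasp_force: 0.0
```

Emit:
{"method": "step_arm", "body": {
  "plan": [
    [1,0.6,0,0,0,0,0],
    [1,0.9,0,0,0,0,0],
    [1,1,0,0,0,0,0],
    [1,1,0,0,0,0,0],
    [1,0.9,0,0,0,0,0],
    [1,0.48,0,0,0,0,0],
    [1,0,0,0,0,0,0],
    [1,0,0,0.6,0,0,0],
    [1,0,0,0.6,0,0,0],
    [1,0,0,0,0,0,0]
  ]
}}

```text
t: 1.78
ee_pos: [567.3, 241.9, 160.5]
orientation: [-2.222, -2.219, 0.007]
ft_force: [0.8, 0.3, -0.1]
width: 88.1
grasp_force: 0.0
```

Run:
```python
from h import *
im=grab('wrist'); save(im,'w1.png'); P=cloud(im);x,y,z=P[...,0],P[...,1],P[...,2]
m=(z>80)&(z<105)&(abs(x-567)<30)&(abs(y-244)<35)
print(m.sum(),np.percentile(P[m],[1,50,99],axis=0).round(1).tolist(),get_obs()['ee_pos'])
```

```text
1686 [[553.4, 230.9, 82.5], [570.5, 249.7, 95.7], [587.5, 266.2, 97.5]] [568.33336214 242.59489926 162.20013906]
```

View pics/w1.png

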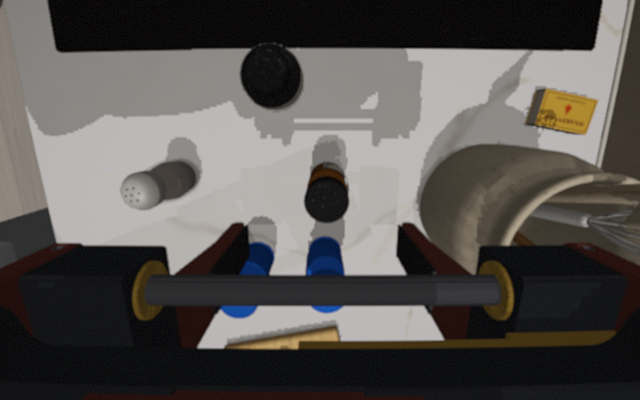

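The lid is at (327,200), centred between the fingers, and the pot on the right is just clear. I'll descend.

Emit:
{"method": "step_arm", "body": {
  "plan": [
    [1,0.05,0.0,0.6,0,0,0],
    [1,0,0,0.7,0,0,0],
    [1,0,0,0.7,0,0,0],
    [1,0,0,0.42,0,0,0],
    [1,0,0,0.2,0,0,0],
    [1,0,0,0,0,0,0]
  ]
}}

```text
t: 2.58
ee_pos: [568.9, 246.5, 32.0]
orientation: [2.222, 2.221, 0.0]
ft_force: [0.9, -0.4, 0.8]
width: 87.7
grasp_force: 0.0
```

Emit:
{"method": "step_arm", "body": {
  "plan": [
    [-1,0,0,0,0,0,0],
    [-1,0,0,0,0,0,0],
    [-1,0,0,0,0,0,0],
    [-1,0,0,0,0,0,0],
    [-1,0,0,0,0,0,0],
    [-1,0,0,0,0,0,0]
  ]
}}

```text
t: 3.32
ee_pos: [568.8, 246.6, 31.8]
orientation: [2.221, 2.221, 0.001]
ft_force: [0.6, 0.6, 1.4]
width: 41.1
grasp_force: 29.9
```

Emit:
{"method": "step_arm", "body": {
  "plan": [
    [-1,0,0,-0.4,0,0,0],
    [-1,0,0,-0.6,0,0,0],
    [-1,0,0,-0.7,0,0,0],
    [-1,0,0,-0.6,0,0,0],
    [-1,0,0,-0.3,0,0,0],
    [-1,-0.4,-0.1,0,0,0,0],
    [-1,-0.7,-0.1,0,0,0,0],
    [-1,-0.8,-0.1,0,0,0,0],
    [-1,-0.8,-0.1,0,0,0,0],
    [-1,-0.8,-0.1,0,0,0,0],
    [-1,-0.8,-0.1,0,0,0,0],
    [-1,-0.8,-0.1,0,0,0,0],
    [-1,-0.7,-0.1,0,0,0,0],
    [-1,-0.4,0,0,0,0,0],
    [-1,0,0,0,0,0,-0.5],
    [-1,0,0,0,0,0,-0.7],
    [-1,0,0,0,0,0,-0.55],
    [-1,0,0,0,0,0,0]
  ]
}}

```text
t: 5.58
ee_pos: [527.9, -63.5, 161.0]
orientation: [-1.976, -2.441, 0.001]
ft_force: [-0.1, -0.1, -0.9]
width: 41.1
grasp_force: 29.9
```

Run:
```python
from h import *
print(R.from_rotvec(get_obs()['orientation']).as_matrix().round(3).tolist(),get_obs()['ee_pos'])
im=grab('wrist'); save(im,'w2.png'); P=cloud(im);x,y,z=P[...,0],P[...,1],P[...,2]
c=np.array([542.9,-131.4]);a=.2095;ex=np.array([np.cos(a),np.sin(a)]);ey=np.array([-ex[1],ex[0]])
d=P[...,:2]-c; bx,by=d@ex,d@ey
m=(z>25)&(z<75)&(by>90)&(by<150)&(abs(bx)<60)
print('stop',m.sum(),np.percentile(bx[m],[2,98]),np.percentile(by[m],[2,98]))
for zz in ((60,70),(30,60)):
  for b0 in range(-32,33,8):
    k=m&(z>zz[0])&(z<zz[1])&(abs(bx-b0)<4)
    if k.sum()>5: print(zz,b0,k.sum(),np.percentile(by[k],[3,50,97]).round(1))
hsv=cv2.cvtColor(im['pixels'],cv2.COLOR_RGB2HSV)
w=(hsv[...,1]>70)&(hsv[...,0]>8)&(hsv[...,0]<28)&(abs(z-16)<6)&(by>0)
print('wood',w.sum(),np.percentile(bx[w],[.5,99.5]),np.percentile(by[w],[.5,99.5]))
```

```text
[[-0.208, 0.978, -0.001], [0.978, 0.208, 0.0], [0.001, -0.001, -1.0]] [527.85179689 -63.45890714 160.98840396]
stop 1306 [-23.87227092  35.90728168] [123.36296364 149.3484569 ]
(60, 70) -24 89 [121.7 126.9 131.9]
(60, 70) -16 125 [124.  130.2 136.3]
(60, 70) -8 124 [128.5 134.4 141. ]
(60, 70) 0 155 [133.5 140.2 148.7]
(60, 70) 8 125 [135.2 144.3 149.3]
(60, 70) 16 126 [131.  136.9 143.5]
(60, 70) 24 131 [126.7 132.7 138.7]
(60, 70) 32 126 [122.1 127.7 133.6]
(30, 60) 8 14 [134.6 141.  143.1]
(30, 60) 24 11 [124.9 128.6 149.3]
wood 17102 [-67.1339284  319.51717979] [ 12.87272959 214.8231741 ]
```

View pics/w2.png

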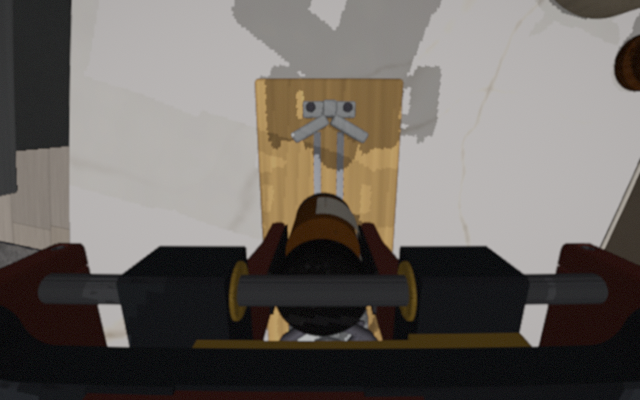

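The V stop is at (330,118), with the board edges at columns 257 and 403 at the far end. The board seems offset by about 5 mm in x from my estimate, so I'll check the edges.

Run:
```python
from h import *
im=grab('wrist'); P=cloud(im)
hsv=cv2.cvtColor(im['pixels'],cv2.COLOR_RGB2HSV)
w=((hsv[...,1]>60)&(hsv[...,0]>8)&(hsv[...,0]<28)).astype(np.uint8); w[:, :230]=0; w[:,430:]=0
c=np.array([542.9,-131.4]);a=.2095;ex=np.array([np.cos(a),np.sin(a)]);ey=np.array([-ex[1],ex[0]])
for r in range(85,215,20):
    u=np.nonzero(w[r])[0]
    if len(u)<20: continue
    q=plane(im,[[u[0],r],[u[-1],r]],16)[:,:2]-c
    print(r,u[0],u[-1],(q@ex).round(1),(q@ey).round(1))
u=330; 
for u in(280,380):
    r=np.nonzero(w[:,u])[0][0]; print(u,r,((plane(im,[[u,r]],16)[:,:2]-c)@ey))
print('z of board',np.median(P[150:200,265:300,2]))
```

```text
85 255 402 [-67.3  79.4] [175.1 175.1]
105 256 400 [-67.3  78.5] [155.9 155.9]
125 257 399 [-67.3  78.7] [136.1 136.2]
145 258 398 [-67.3  78.9] [115.8 115.8]
165 259 397 [-67.4  79.1] [94.9 94.9]
185 260 396 [-67.4  79.3] [73.2 73.2]
205 261 394 [-67.5  78.5] [50.8 50.9]
280 79 [180.59876613]
380 79 [180.61246069]
z of board nan
```

Emit:
{"method": "step_arm", "body": {
  "plan": [
    [-1,0.03,0.09,0.4,0,0,0],
    [-1,0,0,0.6,0,0,0],
    [-1,0,0,0.6,0,0,0],
    [-1,0,0,0.4,0,0,0],
    [-1,0,0,0.14,0,0,0],
    [-1,0,0,0,0,0,0],
    [-1,0,0,0.06,0,0,0],
    [-1,0,0,0.03,0,0,0],
    [-1,0,0,0,0,0,0]
  ]
}}

```text
t: 6.8
ee_pos: [532.8, -61.1, 50.5]
orientation: [1.976, 2.442, 0.0]
ft_force: [-1.0, 0.3, -1.5]
width: 41.6
grasp_force: 29.9
```

Emit:
{"method": "step_arm", "body": {
  "plan": [
    [-1,0,0,0.03,0,0,0],
    [-1,0,0,0.02,0,0,0],
    [-1,0,0,0,0,0,0]
  ]
}}

```text
t: 7.18
ee_pos: [532.6, -61.1, 47.8]
orientation: [1.976, 2.442, 0.0]
ft_force: [-0.5, 0.1, 1.2]
width: 41.2
grasp_force: 29.9
```

Emit:
{"method": "step_arm", "body": {
  "plan": [
    [1,0,0,0,0,0,0],
    [1,0,0,0,0,0,0],
    [1,0,0,0,0,0,0],
    [1,0,0,0,0,0,0],
    [1,0,0,0,0,0,0],
    [1,0,0,0,0,0,0],
    [1,0,0,-0.5,0,0,0],
    [1,0,0,-0.9,0,0,0],
    [1,0,0,-0.9,0,0,0],
    [1,0,0,-0.6,0,0,0],
    [1,0,0,0,0,0,0]
  ]
}}

```text
t: 8.55
ee_pos: [534.1, -61.3, 195.1]
orientation: [1.974, 2.439, 0.004]
ft_force: [0.7, 0.3, -1.1]
width: 87.8
grasp_force: 0.0
```

Run:
```python
from h import *
for n in ['scene','side']:
    im=grab(n); save(im,n+'3.png'); P=cloud(im); x,y,z=P[...,0],P[...,1],P[...,2]
    for nm,m in dict(knobtop=(z>132)&(z<140)&(abs(x-602)<25)&(abs(y+278)<25),lid=(z>105)&(z<114)&(abs(x-532)<25)&(abs(y+61)<25),).items():
        q=P[m]; print(nm,m.sum(),((np.percentile(q,1,axis=0)+np.percentile(q,99,axis=0))/2).round(1),np.ptp(q,axis=0).round(1),np.median(q[:,2]))
    r=np.hypot(x-565.8,y+236); m=(z>74)&(z<92)&(r<75)&(r>35)
    v,u=np.nonzero(m); q=P[m][:,:2].astype(np.float32); print('wheel',cv2.minEnclosingCircle(q),np.percentile(P[m][:,2],[2,50,98]))
```

```text
knobtop 110 [ 600.  -278.2  135. ] [23.7 23.2  5.9] 135.67407941468016
lid 178 [529.2 -62.6 108.7] [36.1 37.8  7.3] 110.43225338083846
wheel ((569.1016235351562, -234.73309326171875), 62.48656463623047) [79.14580685 86.42777004 89.71152564]
knobtop 73 [ 600.9 -280.4  134.7] [22.7 16.   4.9] 135.03271875246884
lid 109 [529.5 -64.1 108.1] [36.5 33.4  5.5] 109.46751735870691
wheel ((569.2060546875, -235.38401794433594), 61.90822219848633) [77.62610383 85.08277347 89.23704574]
```

View pics/scene3.png

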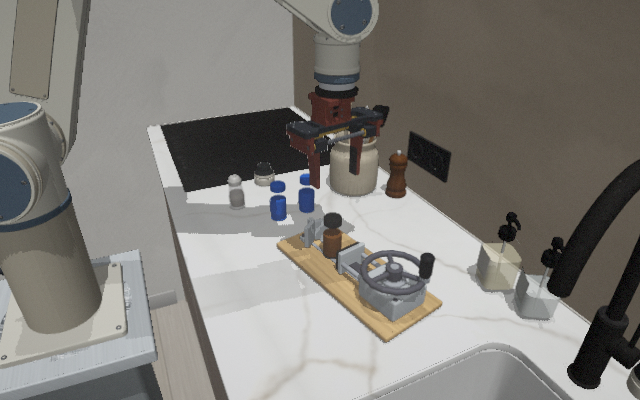

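The jar stands upright at (333,238) between jaw and stop. Next I'll go above the knob.

Emit:
{"method": "step_arm", "body": {
  "plan": [
    [1,-0.4,0.05,0,0,0,0],
    [1,-0.7,0.05,0,0,0,0],
    [1,-0.8,0.1,0,0,0,0],
    [1,-0.8,0.1,0,0,0,0],
    [1,-0.8,0.1,0,0,0,0],
    [1,-0.6,0.05,0,0,0,0],
    [1,-0.4,0,0,0,0,0],
    [1,0,0,0,0,0,0]
  ]
}}

```text
t: 9.65
ee_pos: [601.0, -277.8, 191.5]
orientation: [-1.978, -2.439, 0.001]
ft_force: [-0.4, 0.0, 0.3]
width: 87.9
grasp_force: 0.0
```

Run:
```python
from h import *
im=grab('wrist'); save(im,'w4.png'); P=cloud(im); x,y,z=P[...,0],P[...,1],P[...,2]
print(get_obs()['ee_pos'])
m=(z>125)&(z<142)&(abs(x-602)<35)&(abs(y+277)<35);q=P[m]
print(m.sum(),np.percentile(q,[1,50,99],axis=0).round(1).tolist())
r=np.hypot(x-569,y+234); m=(z>74)&(z<92)&(r<75)&(r>35); print(cv2.minEnclosingCircle(P[m][:,:2].astype(np.float32)))
```

```text
[ 600.83864607 -276.64132644  191.69052518]
753 [[591.8, -285.6, 130.8], [603.0, -273.2, 137.4], [614.6, -263.0, 139.5]]
((569.9558715820312, -230.64515686035156), 60.8786506652832)
```

View pics/w4.png

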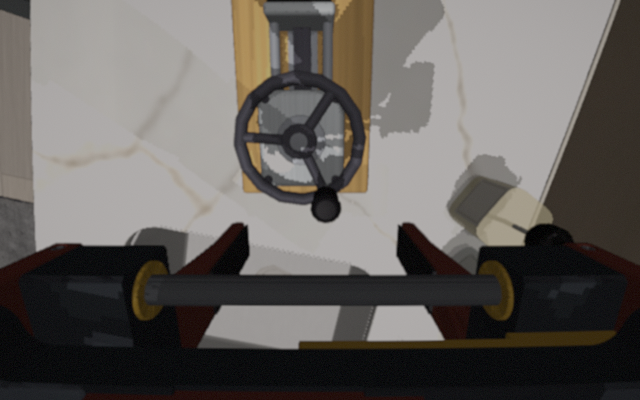

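The knob is at (325,205) and the wheel centre at (299,140). Their relative offset is 55 mm, as expected, and the soap pump on the right is clear.

Emit:
{"method": "step_arm", "body": {
  "plan": [
    [1,0.0,0.02,0.5,0,0,0],
    [1,0,0,0.6,0,0,0],
    [1,0,0,0.5,0,0,0],
    [1,0,0,0.3,0,0,0],
    [1,0,0,0,0,0,0]
  ]
}}

```text
t: 10.32
ee_pos: [601.8, -275.2, 96.8]
orientation: [-1.974, -2.441, 0.001]
ft_force: [-0.3, -0.4, -0.7]
width: 87.6
grasp_force: 0.0
```

Emit:
{"method": "step_arm", "body": {
  "plan": [
    [-1,0,0,0,0,0,0],
    [-1,0,0,0,0,0,0],
    [-1,0,0,0,0,0,0],
    [-1,0,0,0,0,0,0],
    [-1,0,0,0,0,0,0],
    [-1,0,0,0,0,0,0],
    [-1,0,0,0,0,0,0]
  ]
}}

```text
t: 11.2
ee_pos: [602.9, -276.2, 97.7]
orientation: [1.976, 2.441, 0.001]
ft_force: [1.6, 0.4, -1.9]
width: 22.8
grasp_force: 30.0
```

```bash
cat > g.py <<'E'
import numpy as np,sys
# start phi deg, step list
def rows(phi,steps,r=55,off=(0,0)):
    p=np.array([r*np.cos(np.radians(phi)),r*np.sin(np.radians(phi))])+off; cur=p.copy(); out=[]
    for s in steps:
        phi-=s; t=r*np.array([np.cos(np.radians(phi)),np.sin(np.radians(phi))])
        d=np.round((t-cur)/50,2); cur=cur+d*50; out.append([-1,float(d[1]),float(d[0]),0,0,0,0])
    print(out, 'end',phi)
E
python3 -c "
from g import *
rows(-64.7,[8]+[13]*6+[4])"
```

```text
[[-1, -0.06, -0.14, 0, 0, 0, 0], [-1, -0.04, -0.25, 0, 0, 0, 0], [-1, 0.01, -0.25, 0, 0, 0, 0], [-1, 0.06, -0.24, 0, 0, 0, 0], [-1, 0.12, -0.22, 0, 0, 0, 0], [-1, 0.16, -0.18, 0, 0, 0, 0], [-1, 0.21, -0.15, 0, 0, 0, 0], [-1, 0.06, -0.03, 0, 0, 0, 0]] end -154.7
```

Emit:
{"method": "step_arm", "body": {
  "plan": [
    [-1,-0.06,-0.14,0,0,0,0],
    [-1,-0.04,-0.25,0,0,0,0],
    [-1,0.01,-0.25,0,0,0,0],
    [-1,0.06,-0.24,0,0,0,0]
  ]
}}

```text
t: 11.7
ee_pos: [560.9, -286.9, 97.7]
orientation: [1.975, 2.44, 0.003]
ft_force: [7.2, 4.1, -3.1]
width: 22.9
grasp_force: 30.0
```

Emit:
{"method": "step_arm", "body": {
  "plan": [
    [-1,0.12,-0.22,0,0,0,0],
    [-1,0.16,-0.18,0,0,0,0],
    [-1,0.21,-0.15,0,0,0,0],
    [-1,0.06,-0.03,0,0,0,0]
  ]
}}

```text
t: 12.2
ee_pos: [526.3, -266.4, 97.7]
orientation: [1.975, 2.44, 0.001]
ft_force: [4.6, -1.6, -6.1]
width: 23.0
grasp_force: 30.0
```

```bash
cat >> g.py <<'E'
from scipy.optimize import least_squares
def fit(pts,r=55):
    P=np.array(pts); s=least_squares(lambda c:np.hypot(*(P-c[:2]).T)-r,[569,-233]); c=s.x
    ex=np.array([.978,.208]);ey=np.array([-.208,.978]); d=P-c
    print('centre',c.round(1),'res',s.fun.round(1),'phi',np.degrees(np.arctan2(d@ey,d@ex)).round(1))
E
python3 -c "
from g import *
fit([(602.9,-276.2),(560.9,-286.9),(526.3,-266.4)])
rows(-156,[13]*7)"
```

```text
centre [ 569.6 -232.5] res [-0.   0.1 -0. ] phi [ -64.7 -111.1 -153.9]
[[-1, 0.24, -0.07, 0, 0, 0, 0], [-1, 0.25, -0.02, 0, 0, 0, 0], [-1, 0.24, 0.03, 0, 0, 0, 0], [-1, 0.23, 0.09, 0, 0, 0, 0], [-1, 0.21, 0.14, 0, 0, 0, 0], [-1, 0.17, 0.19, 0, 0, 0, 0], [-1, 0.12, 0.22, 0, 0, 0, 0]] end -247
```

```bash
python3 -c "
from g import *
rows(-154.7,[13]*16+[5])"
```

```text
[[-1, 0.24, -0.08, 0, 0, 0, 0], [-1, 0.24, -0.03, 0, 0, 0, 0], [-1, 0.25, 0.04, 0, 0, 0, 0], [-1, 0.23, 0.08, 0, 0, 0, 0], [-1, 0.21, 0.14, 0, 0, 0, 0], [-1, 0.18, 0.18, 0, 0, 0, 0], [-1, 0.12, 0.21, 0, 0, 0, 0], [-1, 0.08, 0.24, 0, 0, 0, 0], [-1, 0.02, 0.25, 0, 0, 0, 0], [-1, -0.04, 0.24, 0, 0, 0, 0], [-1, -0.09, 0.24, 0, 0, 0, 0], [-1, -0.14, 0.2, 0, 0, 0, 0], [-1, -0.18, 0.17, 0, 0, 0, 0], [-1, -0.21, 0.12, 0, 0, 0, 0], [-1, -0.24, 0.08, 0, 0, 0, 0], [-1, -0.25, 0.01, 0, 0, 0, 0], [-1, -0.1, -0.01, 0, 0, 0, 0]] end -367.7
```

Emit:
{"method": "step_arm", "body": {
  "plan": [
    [-1,0.24,-0.07,0,0,0,0],
    [-1,0.25,-0.02,0,0,0,0],
    [-1,0.24,0.03,0,0,0,0],
    [-1,0.23,0.09,0,0,0,0],
    [-1,0.21,0.14,0,0,0,0],
    [-1,0.17,0.19,0,0,0,0],
    [-1,0.12,0.22,0,0,0,0],
    [-1,0,0,0,0,0,0]
  ]
}}

```text
t: 13.2
ee_pos: [537.9, -187.7, 97.6]
orientation: [-1.974, -2.441, 0.001]
ft_force: [-3.4, 4.6, 3.4]
width: 22.5
grasp_force: 30.0
```

Emit:
{"method": "step_arm", "body": {
  "plan": [
    [-1,0.08,0.24,0,0,0,0],
    [-1,0.02,0.25,0,0,0,0],
    [-1,-0.04,0.24,0,0,0,0],
    [-1,-0.09,0.24,0,0,0,0],
    [-1,-0.14,0.2,0,0,0,0],
    [-1,-0.18,0.17,0,0,0,0],
    [-1,0,0,0,0,0,0]
  ]
}}

```text
t: 14.08
ee_pos: [607.7, -192.6, 97.6]
orientation: [-1.976, -2.442, 0.001]
ft_force: [-2.4, -2.3, 2.0]
width: 22.6
grasp_force: 30.0
```

```bash
cat > look.py <<'E'
from h import *
o=get_obs(); d=o['ee_pos'][:2]-[569.6,-232.5]; ex=np.array([.978,.208]);ey=np.array([-.208,.978])
phi=np.arctan2(d@ey,d@ex); tan=np.array([np.sin(phi),-np.cos(phi)]); rad=np.array([np.cos(phi),np.sin(phi)])
f=np.array([o['ft_force'][:2]@ex,o['ft_force'][:2]@ey]); print('phi',np.degrees(phi).round(1),'r',np.hypot(*d).round(1),'tang',(f@tan).round(1),'rad',(f@rad).round(1),o['ft_force'].round(1))
im=grab('scene'); P=cloud(im); z=P[...,2]
c=np.array([569.6,-232.5])+110*ey; e=P[...,:2]-c; bx,by=e@ex,e@ey
m=(z>104)&(z<116)&(abs(bx)<30)&(by>30)&(by<130); print('lid bx,by',[((np.percentile(v[m],2)+np.percentile(v[m],98))/2).round(1) for v in(bx,by)],m.sum())
m=(z>62)&(z<70)&(abs(bx)<30)&(by>-20)&(by<80); print('jaw top by',np.percentile(by[m],[2,98]).round(1),m.sum())
E
python3 look.py
```

```text
phi 34.4 r 55.1 tang -0.2 rad -3.4 [-2.4 -2.3  2. ]
lid bx,by [np.float64(-3.0), np.float64(81.1)] 174
jaw top by [43.  78.2] 214
```

Emit:
{"method": "step_arm", "body": {
  "plan": [
    [-1,-0.21,0.12,0,0,0,0],
    [-1,-0.24,0.08,0,0,0,0],
    [-1,-0.25,0.01,0,0,0,0],
    [-1,-0.1,-0.01,0,0,0,0],
    [-1,0,0,0,0,0,0]
  ]
}}

```text
t: 14.75
ee_pos: [624.6, -228.6, 97.6]
orientation: [-1.975, -2.44, 0.001]
ft_force: [-6.3, 0.7, 4.9]
width: 22.8
grasp_force: 30.0
```

```bash
python3 look.py; python3 -c "
from g import *
rows(-367.7,[8]*10)"
```

```text
phi -8.0 r 55.1 tang -1.2 rad -6.3 [-6.3  0.7  4.9]
lid bx,by [np.float64(-3.2), np.float64(88.7)] 176
jaw top by [50.3 78. ] 203
[[-1, -0.15, -0.03, 0, 0, 0, 0], [-1, -0.14, -0.05, 0, 0, 0, 0], [-1, -0.14, -0.07, 0, 0, 0, 0], [-1, -0.13, -0.09, 0, 0, 0, 0], [-1, -0.11, -0.11, 0, 0, 0, 0], [-1, -0.09, -0.12, 0, 0, 0, 0], [-1, -0.08, -0.13, 0, 0, 0, 0], [-1, -0.06, -0.14, 0, 0, 0, 0], [-1, -0.03, -0.15, 0, 0, 0, 0], [-1, -0.02, -0.16, 0, 0, 0, 0]] end -447.7
```

Emit:
{"method": "step_arm", "body": {
  "plan": [
    [-1,-0.15,-0.03,0,0,0,0],
    [-1,-0.14,-0.05,0,0,0,0]
  ]
}}

```text
t: 15.05
ee_pos: [623.9, -242.3, 97.6]
orientation: [-1.974, -2.439, -0.001]
ft_force: [-5.7, 6.9, 6.0]
width: 23.2
grasp_force: 30.0
```

```bash
python3 look.py
```

```text
phi -22.3 r 55.2 tang -5.8 rad -6.9 [-5.7  6.9  6. ]
lid bx,by [np.float64(-3.0), np.float64(91.4)] 170
jaw top by [52.1 77.1] 197
```

Emit:
{"method": "step_arm", "body": {
  "plan": [
    [-1,-0.14,-0.07,0,0,0,0],
    [-1,-0.13,-0.09,0,0,0,0]
  ]
}}

```text
t: 15.35
ee_pos: [619.2, -256.9, 97.6]
orientation: [-1.974, -2.439, -0.002]
ft_force: [-3.8, 8.7, 5.8]
width: 22.9
grasp_force: 30.0
```

```bash
python3 look.py
```

```text
phi -38.2 r 55.2 tang -6.1 rad -7.3 [-3.8  8.7  5.8]
lid bx,by [np.float64(-2.7), np.float64(94.1)] 170
jaw top by [54.6 79.4] 185
```

Emit:
{"method": "step_arm", "body": {
  "plan": [
    [-1,-0.11,-0.11,0,0,0,0],
    [-1,-0.09,-0.12,0,0,0,0]
  ]
}}

```text
t: 15.65
ee_pos: [610.9, -269.1, 97.6]
orientation: [-1.975, -2.44, -0.003]
ft_force: [-1.7, 8.7, 2.3]
width: 23.0
grasp_force: 30.0
```

```bash
python3 look.py
```

```text
phi -53.6 r 55.2 tang -5.4 rad -7.0 [-1.7  8.7  2.3]
lid bx,by [np.float64(-2.4), np.float64(96.1)] 168
jaw top by [57.7 79.7] 171
```

Emit:
{"method": "step_arm", "body": {
  "plan": [
    [-1,-0.08,-0.13,0,0,0,0],
    [-1,-0.06,-0.14,0,0,0,0]
  ]
}}

```text
t: 15.95
ee_pos: [599.6, -278.9, 97.6]
orientation: [-1.976, -2.441, -0.004]
ft_force: [1.3, 8.1, 1.1]
width: 22.3
grasp_force: 30.0
```

```bash
python3 look.py;  python3 -c "
from g import *
rows(-431.7,[8]*16)"
```

```text
phi -69.1 r 55.2 tang -5.5 rad -6.1 [1.3 8.1 1.1]
lid bx,by [np.float64(-2.5), np.float64(99.1)] 168
jaw top by [60.2 79.1] 155
[[-1, -0.04, -0.15, 0, 0, 0, 0], [-1, -0.01, -0.15, 0, 0, 0, 0], [-1, -0.0, -0.15, 0, 0, 0, 0], [-1, 0.03, -0.16, 0, 0, 0, 0], [-1, 0.04, -0.14, 0, 0, 0, 0], [-1, 0.07, -0.14, 0, 0, 0, 0], [-1, 0.08, -0.13, 0, 0, 0, 0], [-1, 0.11, -0.11, 0, 0, 0, 0], [-1, 0.11, -0.1, 0, 0, 0, 0], [-1, 0.13, -0.08, 0, 0, 0, 0], [-1, 0.14, -0.07, 0, 0, 0, 0], [-1, 0.15, -0.04, 0, 0, 0, 0], [-1, 0.15, -0.02, 0, 0, 0, 0], [-1, 0.16, -0.0, 0, 0, 0, 0], [-1, 0.15, 0.02, 0, 0, 0, 0], [-1, 0.15, 0.04, 0, 0, 0, 0]] end -559.7
```

Emit:
{"method": "step_arm", "body": {
  "plan": [
    [-1,-0.04,-0.15,0,0,0,0],
    [-1,-0.01,-0.15,0,0,0,0]
  ]
}}

```text
t: 16.25
ee_pos: [586.3, -285.0, 97.7]
orientation: [1.976, 2.441, 0.004]
ft_force: [4.6, 4.7, -0.7]
width: 23.1
grasp_force: 30.0
```

```bash
python3 look.py
```

```text
phi -84.4 r 55.1 tang -5.8 rad -3.1 [ 4.6  4.7 -0.7]
lid bx,by [np.float64(-3.1), np.float64(101.5)] 167
jaw top by [62.9 79.7] 145
```

Emit:
{"method": "step_arm", "body": {
  "plan": [
    [-1,0,-0.15,0,0,0,0],
    [-1,0.03,-0.16,0,0,0,0]
  ]
}}

```text
t: 16.55
ee_pos: [571.2, -287.6, 97.7]
orientation: [1.975, 2.44, 0.003]
ft_force: [5.9, 2.1, -2.8]
width: 23.0
grasp_force: 30.0
```

```bash
python3 look.py
```

```text
phi -100.3 r 55.1 tang -5.9 rad -2.0 [ 5.9  2.1 -2.8]
lid bx,by [np.float64(-2.5), np.float64(104.2)] 169
jaw top by [65.  79.7] 124
```

Emit:
{"method": "step_arm", "body": {
  "plan": [
    [-1,0.04,-0.14,0,0,0,0],
    [-1,0.07,-0.14,0,0,0,0]
  ]
}}

```text
t: 16.85
ee_pos: [556.7, -286.0, 97.8]
orientation: [1.974, 2.439, 0.002]
ft_force: [7.6, -1.2, -7.1]
width: 22.8
grasp_force: 30.0
```

```bash
python3 look.py
```

```text
phi -115.6 r 55.0 tang -7.7 rad -0.6 [ 7.6 -1.2 -7.1]
lid bx,by [np.float64(-2.3), np.float64(105.4)] 167
jaw top by [67.7 78.9] 113
```

Emit:
{"method": "step_arm", "body": {
  "plan": [
    [-1,0.08,-0.13,0,0,0,0]
  ]
}}

```text
t: 17.02
ee_pos: [550.2, -283.9, 97.8]
orientation: [1.973, 2.437, 0.002]
ft_force: [9.8, -2.9, -8.5]
width: 22.8
grasp_force: 30.0
```

```bash
python3 look.py
```

```text
phi -122.6 r 55.0 tang -10.2 rad -0.8 [ 9.8 -2.9 -8.5]
lid bx,by [np.float64(-2.7), np.float64(105.8)] 174
jaw top by [68.4 79.4] 111
```

Resistance is now rising, so the jar is home. I need about 5 N more.

Emit:
{"method": "step_arm", "body": {
  "plan": [
    [-1,0.11,-0.11,0,0,0,0]
  ]
}}

```text
t: 17.2
ee_pos: [544.1, -280.9, 97.9]
orientation: [1.971, 2.436, 0.001]
ft_force: [8.8, -10.2, -10.8]
width: 22.5
grasp_force: 30.0
```

```bash
python3 look.py
```

```text
phi -129.8 r 54.7 tang -12.5 rad 5.0 [  8.8 -10.2 -10.8]
lid bx,by [np.float64(-2.9), np.float64(105.7)] 168
jaw top by [69.7 79.2] 103
```

Emit:
{"method": "step_arm", "body": {
  "plan": [
    [-1,0.09,-0.08,0,0,0,0]
  ]
}}

```text
t: 17.38
ee_pos: [539.4, -278.0, 97.9]
orientation: [1.97, 2.435, 0.0]
ft_force: [9.7, -13.4, -12.4]
width: 23.0
grasp_force: 30.0
```

```bash
python3 look.py
```

```text
phi -135.6 r 54.7 tang -15.5 rad 5.8 [  9.7 -13.4 -12.4]
lid bx,by [np.float64(-2.7), np.float64(105.2)] 169
jaw top by [71.1 79.6] 103
```

It reads 9.7 N above running drag, which is firm. I'll let go and retreat upward.

Emit:
{"method": "step_arm", "body": {
  "plan": [
    [-1,0,0,0,0,0,0],
    [-1,0,0,0,0,0,0],
    [1,0,0,0,0,0,0],
    [1,0,0,0,0,0,0],
    [1,0,0,0,0,0,0],
    [1,0,0,0,0,0,0],
    [1,0,0,0,0,0,0],
    [1,0,0,-0.4,0,0,0],
    [1,0,0,-0.8,0,0,0],
    [1,0,0,-0.8,0,0,0],
    [1,0,0,-0.5,0,0,0],
    [1,0,0,0,0,0,0]
  ]
}}

```text
t: 18.92
ee_pos: [537.6, -275.8, 226.0]
orientation: [1.973, 2.438, 0.002]
ft_force: [-0.6, 1.0, -0.7]
width: 87.8
grasp_force: 0.0
```

```bash
python3 look.py
python3 - <<'E'
from h import *
im=grab('scene'); a=cv2.resize(im['pixels'][190:350,260:460],None,fx=4,fy=3.75)
im['pixels']=a; save(im,'end.png')
P=cloud(grab('scene')); x,y,z=P[...,0],P[...,1],P[...,2]
m=(z>132)&(z<140)&(np.hypot(x-567,y+234)<80); q=P[m]; print('knob',np.median(q,0))
E
```

```text
phi -138.5 r 53.8 tang 1.1 rad -0.4 [-0.6  1.  -0.7]
lid bx,by [np.float64(-2.6), np.float64(105.8)] 166
jaw top by [67.7 79.3] 113
knob [ 545.91428266 -286.72551639  135.96328181]
```

View pics/end.png

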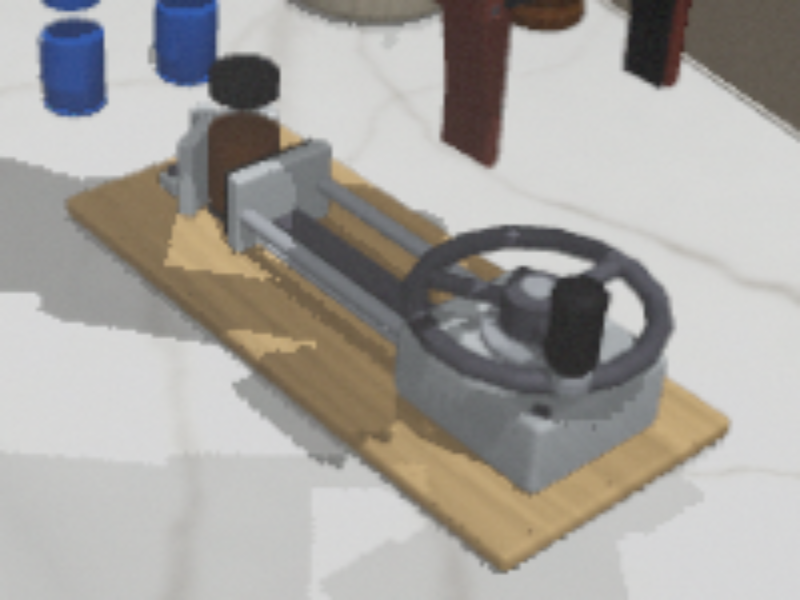

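The jar stands upright in the V at (243,140) in the crop, with the jaw against it, and the fingers are clear of everything. After let-go the wheel eased back and settled about 12° past the home point, so about 25 N should remain at the jaw. I'm handing it in.

```bash
python3 -c "
from workcell import ctrl
print(ctrl.close_job())"
```

```text
the job is handed in; nothing more can be done
None
```

The spice jar stands upright in the V-stop and the wheel was wound to about 9.7 N above running drag before I let go; the job is handed in, but no verdict came back and the remaining jaw force (about 25 N) is estimated, not measured.

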